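# Turn the circuit board over on its jig

## Task

Turn the board carrier on the jig over for inspection: with the fingertips, push its free edge up and over the spine, then press it gently down until it lies fully flat on the other side, yellow face up. Only push it, never pinch it between the fingers, never let it slam or lean hard on it, and leave everything else on the bench where it stands.

Things in the scene. Friction and masses are not known exactly. Their poses are not given: they have to be found in the camera images.
- spine (a point): Middle of the spine (hinge line), 70 mm above the bench. Axes: y along the spine; x level, from the side where the carrier starts (the robot's right) to the side where it must end (its left); z up. The spine runs fore and aft, turned up to 0.6 rad either way from the robot's x axis.
- jig: Jig screwed to the bench; origin on the bench under the spine's middle, axes as spine. Base plate 12 mm thick from x -65 to +100 mm, 190 mm along y. Two spine posts 22 x 16 mm, 84 mm high, at y +-84 mm. Four rest posts 14 mm thick, 65 mm high, at y +-60 mm, x -50 and +70 mm. Under the carrier's outer 35 mm there is only the bench.
- carrier (a joint): Angle of the board carrier: 0 = flat on the robot's right, blue face up; pi/2 = upright; pi = flat on the left, yellow face up (hard stop). Starts between 0 and 0.3. The hinge is stiff (friction 0.17 N m; some 2 to 3 N at the free edge moves it), so the carrier stays at any angle where it is left.
- free_edge (a point): Middle of the carrier's free edge, 100 mm from the spine, at mid-thickness. The carrier is a rigid frame 100 mm long, 140 mm wide (along the spine), 10 mm thick; flat, its underside is 65 mm above the bench. Frame bars are 14 mm wide; the green board inside lies 3 mm below the frame's faces. Axes turn with the carrier; at angle 0 they are the spine's.
- solder_spool: Bystander: steel spool 54 mm across, 40 mm high, standing near the robot's end of the spine (jig y +155 to +175 mm). Origin under its middle.
- screw_cup: Bystander: steel bowl 64 mm across, 35 mm high, beyond the spine's other end (jig y -155 to -175 mm). Origin under its middle.
- flux_bottle: Bystander: amber bottle 40 mm across, 85 mm high, just left of the jig (jig x +135 to +150 mm). Origin under its middle.
- screwdriver: Bystander: screwdriver 170 mm long lying on the bench at the right. Origin under its middle, x along it.
- tweezers: Bystander: dark steel tweezers 130 mm long, 8 mm high, lying on the bench at the left. Origin under the middle.
- spare_board: Bystander: small green circuit board 70 x 50 x 10 mm lying on the bench at the left. Origin under its middle.
- loupe: Bystander: black loupe 38 mm across, 34 mm high, on the bench at the right. Origin under its middle.

How it is judged:
By the outcome, as a careful person would: the job done as asked, in the order asked, and still so for the second after the job is handed in, with the robot touching nothing.
It also fails if it takes over 40 s, if anything falls off the work surface, if the arm or the gripper's body presses on something with over 40 N, if the wrist force passes 120 N, or if a joint passes its speed limit or range.

## Robot

A 6-joint arm with a two-finger parallel gripper is mounted at the origin on the work surface. World frame = base frame: x ahead of the robot, y to its left, z up, the work surface at z = 0. Lengths are in m, angles in degrees, forces in N, time in s.
With the tool pointing down it reaches from about 0.3 to 1 m from the base axis. Payload 5.1 kg.
Tool frame: the origin (TCP) lies at the centre of the arm's flange, where the gripper is bolted on; the fingertips stand 190 mm ahead of it and the grasp point (between the pads) lies 171 mm ahead of it; z points along the fingers, y is the line along which they close (so a half turn about z gives the same grasp; the last joint's range is limited). The gripper opens to 95 mm and grips with 3 to 60 N. Pads are 20 mm wide; open, the fingers measure 119 mm over their backs; the gripper's body (75 mm by 180 mm) begins 59 mm behind the grasp point.
Start: joints at [-4.733, 7.093, 94.555, -0, 78.352, -4.733], TCP at [0.65, -0, 0.405] pointing down, gripper open.
Joint ranges: [-149.61, 149.61], [-58.7, 133.49], [1.44, 155.28], [-77.14, 257.14], [18.33, 153.61], [-166.67, 166.67]. Speed limits (degrees/s): [147.25, 147.25, 180, 180, 180, 180].

## Interface

Orientations are given as [roll, pitch, yaw] about the fixed x, y, z axes, in that order (R = Rz(yaw) Ry(pitch) Rx(roll)).
In Python, from plant import r gives the robot as it stands.
- The arm moves only by the tool play_rows, never from a script. Its argument "moves" is one flat list of numbers, 7 for each row, row after row: the shift along the tool's x, y, z in cm, then the turn, a rotation vector about the tool's x, y, z in degrees, then the closure in counts, from 0 (fully open) to 255 (shut). A call has 1 to 5 rows; each row shifts and turns the commanded pose from where the row before left it, along the tool's axes as they then stand; what a row does not reach is not made up. A row lasts 1/12 s, in which the tool goes at most 41.7 mm and 7.16 degrees, less where a joint would pass 70% of its speed; a pose out of reach is approached as far as the arm can. A call is refused whole if a number of a shift passes 4.17 or a number of a turn 7.16, either way. A call with a gripper value outside its range is refused whole. The fingers move at their own pace and stop on an object; the grip force is fixed at half the most. Time passes only in rows, so rows that do not move let the fingers close. It gives the time, the measured TCP pose, the force, the opening and the grip force at its end, in the units of the state.
- r.read_state(): the state, without advancing time (a new reading comes with each control period).
- r.capture(name): name is "scene" or "side" or "wrist"; returns a dict with "color" (400x640x3 uint8, blue, green, red), "intrinsics" (3x3 intrinsics, pixels), "distortion" ([k1, k2, p1, p2, k3] as OpenCV has them; the pictures are not rectified), "pose" (4x4, takes a point from camera to world coordinates). Camera axes: x right, y up, looking along -z (the intrinsics and any distortion apply to the point x, -y, -z); pixel columns grow to the right and rows downward; lengths in m; the calibration is good to about 2 mm. A picture is of the moment at which its call begins. There is no depth.
- r.hand_in(): hands the job in; it is judged then, once.
The state is a dict: "clock": time; "joints": joint angles; "dq": joint speeds; "joint_torque": joint torques, N m; "eef_pos": TCP position; "orientation": TCP orientation; "wrist_force": force on the tool from outside, world axes, zero at the start; "moment": the same for the moment, N m; "width": finger opening in m; "gripper_force": force on a finger pad.
Only numpy, scipy, OpenCV 4.12 (cv2) and the standard library are available. Lean on these libraries where they do the work, as an engineer would, in place of code of your own. Each camera call takes 0.05 s, during which the arm holds its last target. There are 200 camera calls.

## Working session

There is one attempt and no reset: what is moved stays moved. The work goes in short steps, Python scripts to look and compute and a tool call to move; the robot and the scene stay as the last step left them, time stands still between calls to the robot, and variables do not carry over. Pictures are saved under pics/ and viewed, at most 10 in all, crops included, and the job is handed in when it is done.

Besides the shell and the picture viewer there is one more tool, called after "Request:" as a command line: name --argument value ..., lists and objects as JSON in quotes. play_rows: Moves the arm, as the interface text tells. Its arguments: {"type":"object","properties":{"moves":{"type":"array","items":{"type":"number"}}},"required":["moves"]}

```bash
ls; mkdir -p pics
python3 - <<'E'
from plant import r
import cv2,numpy as np,pickle
d={}
for n in("scene","side","wrist"):
    c=r.capture(n);d[n]=c;print(n,c["pose"].round(3).tolist(),c["intrinsics"].round(1).tolist(),c["distortion"])
pickle.dump(d,open("cap0.pkl","wb"))
cv2.imwrite("pics/a.png",d["scene"]["color"]);cv2.imwrite("pics/b.png",d["side"]["color"]);cv2.imwrite("pics/c.png",d["wrist"]["color"])
print(r.read_state())
E
```

```text
pics
scene [[0.274, -0.693, 0.667, 1.348], [0.962, 0.209, -0.178, -0.215], [-0.016, 0.69, 0.723, 0.933], [0.0, 0.0, 0.0, 1.0]] [[433.6, 0.0, 319.1], [0.0, 433.6, 195.9], [0.0, 0.0, 1.0]] [-0.01309827  0.          0.          0.          0.        ]
side [[-0.936, 0.208, -0.284, 0.119], [-0.351, -0.589, 0.728, 1.138], [-0.016, 0.781, 0.624, 1.045], [0.0, 0.0, 0.0, 1.0]] [[507.5, 0.0, 318.8], [0.0, 507.5, 192.7], [0.0, 0.0, 1.0]] [-0.04736467  0.          0.          0.          0.        ]
wrist [[1.0, -0.001, 0.002, 0.652], [0.0, 0.956, 0.293, 0.083], [-0.002, -0.293, 0.956, 0.383], [0.0, 0.0, 0.0, 1.0]] [[283.6, 0.0, 317.3], [0.0, 283.6, 196.4], [0.0, 0.0, 1.0]] [-0.0081193  0.         0.         0.         0.       ]
{'clock': 0.15, 'joints': array([-4.73266545e+00,  7.12850654e+00,  9.46160361e+01, -1.26272560e-03,
        7.83521277e+01, -4.73116239e+00]), 'dq': array([ 0.05899035, -0.08052898, -0.23192436,  0.03508269,  0.01622278,
       -0.04170439]), 'joint_torque': array([ 4.52342692e-04, -4.18191254e+01, -3.60470796e+01,  7.75244599e-02,
        4.69156180e-02, -8.73639601e-05]), 'eef_pos': array([ 6.49816847e-01, -1.65015586e-05,  4.03729304e-01]), 'orientation': array([-1.79903557e+02, -6.74133645e-03,  8.99987473e+01]), 'wrist_force': array([-0.51293667, -0.45986631,  0.34654036]), 'moment': array([-0.03471858,  0.00256335, -0.02567285]), 'gripper_force': 0.0, 'width': 0.09514270443460572}
```

View pics/a.png

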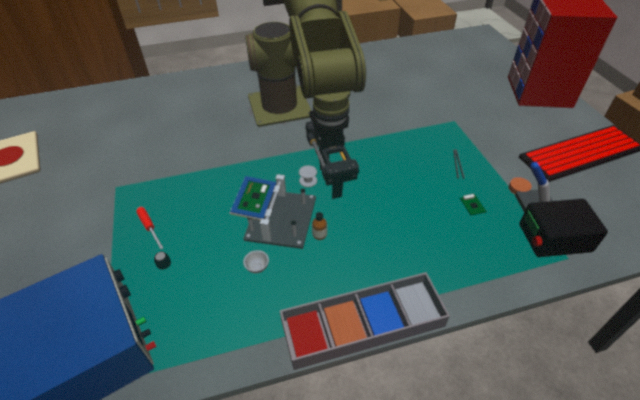

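View pics/b.png

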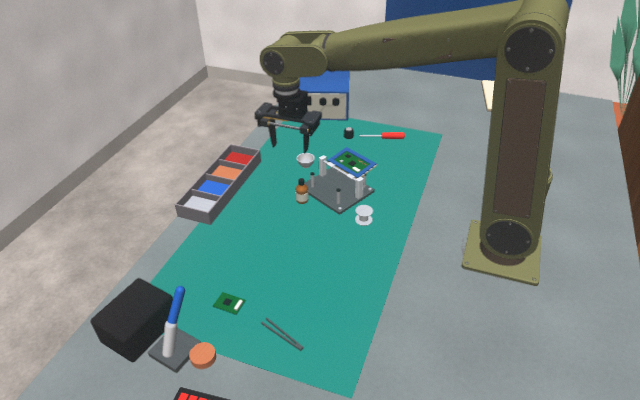

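View pics/c.png

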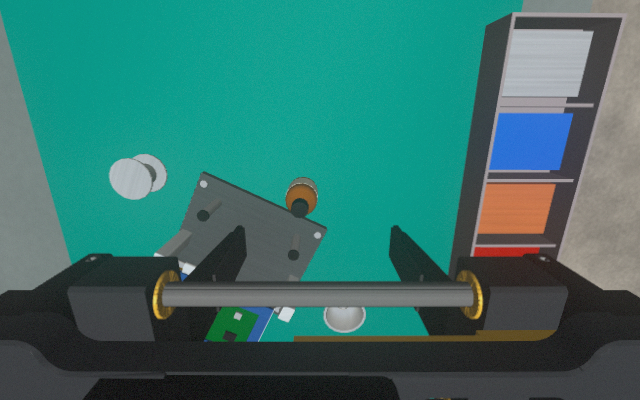

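The scene view shows the jig near (280,215), with the blue carrier near (257,198) and the spine posts at (280,185) and (266,225). The spool is at (308,175), the cup at (256,262) and the bottle at (320,227). I'll zoom in to get accurate points.

Run:
```python
import cv2,numpy as np,pickle
d=pickle.load(open("cap0.pkl","rb"))
a=d["scene"]["color"][160:280,220:340];b=d["side"]["color"][140:230,290:390]
a=cv2.resize(a,(600,600),interpolation=cv2.INTER_CUBIC)
b=cv2.resize(b,(600,540),interpolation=cv2.INTER_CUBIC)
cv2.imwrite("pics/d.png",a);cv2.imwrite("pics/e.png",b)
```

```text
(no output)
```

View pics/d.png

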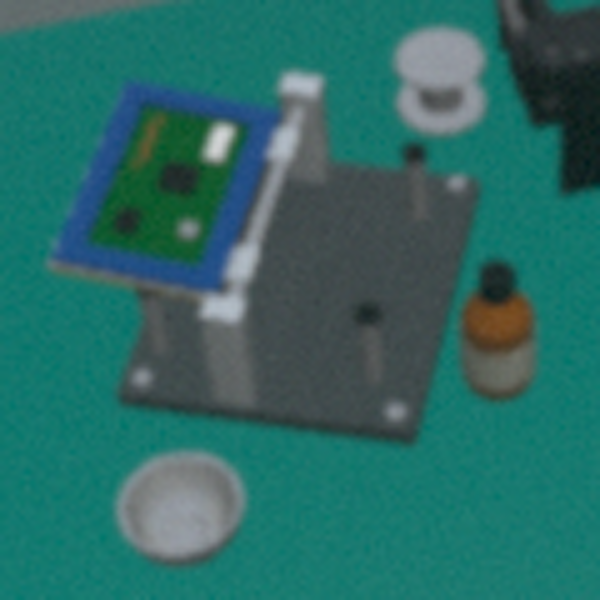

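View pics/e.png

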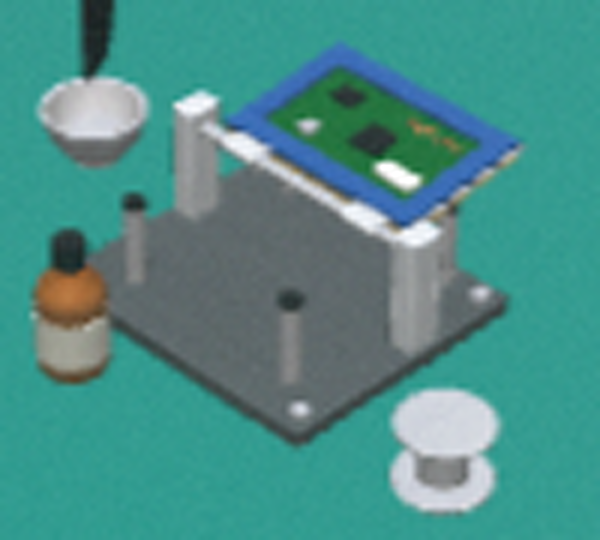

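The crops show both spine post tops, the free-edge corners and the plate corners clearly. In the scene crop the post tops are at (300,84) and (223,306), and the free corners at (127,85) and (55,265). In the side crop the post tops are at (415,233) and (197,105), and the free corners at (522,148) and (340,45).

```bash
cat > h.py <<'E'
import cv2,numpy as np,pickle
d=pickle.load(open("cap0.pkl","rb"))
def ray(cam,p):
    c=d[cam];u=cv2.undistortPoints(np.array([[p]],float),c["intrinsics"],c["distortion"])[0,0]
    R=c["pose"][:3,:3];v=R@np.array([u[0],-u[1],-1]);return c["pose"][:3,3],v/np.linalg.norm(v)
def plane(cam,p,z):
    o,v=ray(cam,p);return o+v*(z-o[2])/v[2]
def tri(p,q):
    A=[];b=[]
    for c,x in(("scene",p),("side",q)):
        o,v=ray(c,x);P=np.eye(3)-np.outer(v,v);A.append(P);b.append(P@o)
    A=np.vstack(A);b=np.hstack(b);s=np.linalg.lstsq(A,b,rcond=None);X=s[0]
    return X,np.linalg.norm(A@X-b)
S=lambda x,y:(220+x/5-.4,160+y/5-.4)
T=lambda x,y:(290+x/6-.42,140+y/6-.42)
E
python3 - <<'E'
from h import *
np.set_printoptions(precision=4,suppress=True)
for n,s,t in(("post+",(300,84),(415,233)),("post-",(223,306),(197,105)),("free+",(127,85),(522,148)),("free-",(55,265),(340,45))):
    X,e=tri(S(*s),T(*t));print(n,X,e, plane("scene",S(*s),.084),plane("side",T(*t),.084))
a=(plane("scene",S(300,84),.084)+plane("side",T(415,233),.084))/2
b=(plane("scene",S(223,306),.084)+plane("side",T(197,105),.084))/2
yv=(a-b)/np.linalg.norm(a-b);xv=np.cross(yv,[0,0,1]);o=(a+b)/2;o[2]=0
print("len",np.linalg.norm(a-b),"o",o,"y",yv,"x",xv)
R=np.c_[xv,yv,[0,0,1]]
for n,s,t in(("free+",(127,85),(522,148)),("free-",(55,265),(340,45))):
    print(n,R.T@(tri(S(*s),T(*t))[0]-o))
for n,s in(("pl",(477,180)),("pl2",(415,437)),("pl3",(122,400))):
    print(n,R.T@(plane("scene",S(*s),.012)-o))
for n,s,z in(("spoolTop",(440,60),.04),("cup",(182,495),.035),("bottleTop",(497,275),.085)):
    print(n,R.T@(plane("scene",S(*s),z)-o))
E
```

```text
post+ [ 0.4621 -0.092   0.0857] 0.0026673506618518973 [ 0.4582 -0.0928  0.084 ] [ 0.4635 -0.0918  0.084 ]
post- [ 0.6109 -0.1652  0.0849] 0.0021445242200486886 [ 0.6085 -0.166   0.084 ] [ 0.6119 -0.1645  0.084 ]
free+ [ 0.4311 -0.1866  0.0834] 0.0015348950605990628 [ 0.4304 -0.1872  0.084 ] [ 0.4313 -0.1843  0.084 ]
free- [ 0.5556 -0.2457  0.0849] 0.0006785692884275573 [ 0.5553 -0.2454  0.084 ] [ 0.5559 -0.2477  0.084 ]
len 0.16623625273256223 o [ 0.5355 -0.1288  0.    ] y [-0.8985  0.439   0.    ] x [ 0.439   0.8985 -0.    ]
free+ [-0.0978  0.0684  0.0834]
free- [-0.0962 -0.0694  0.0849]
pl [0.097  0.0948 0.012 ]
pl2 [ 0.0991 -0.0952  0.012 ]
pl3 [-0.0616 -0.097   0.012 ]
spoolTop [0.0623 0.1633 0.04  ]
cup [-0.0052 -0.1671  0.035 ]
bottleTop [ 0.1342 -0.039   0.085 ]
```

```bash
cat > p.py <<'E'
import numpy as np,sys
from scipy.spatial.transform import Rotation as Ro, Slerp
o=np.array([.5355,-.1288,0]);X=np.array([.439,.8985,0]);X/=np.linalg.norm(X);Z=np.array([0,0,1.]);Y=np.cross(Z,X)
L=.19
def pose(x,z,phi,y=0):
    p=np.radians(phi);a=np.sin(p)*X-np.cos(p)*Z;tx=np.cos(p)*X+np.sin(p)*Z
    return o+x*X+y*Y+z*Z-L*a,Ro.from_matrix(np.c_[tx,np.cross(a,tx),a])
def contact(deg,push=0,ov=.012,half=.01):
    """tip pose touching yellow face at carrier angle deg; push in m along tool +x / into face"""
    t=np.radians(deg);phi=max(0,min(50,78-deg))
    e=np.array([-np.cos(t),np.sin(t)]);n=np.array([np.sin(t),np.cos(t)])
    p=np.radians(phi);a=np.array([np.sin(p),-np.cos(p)]);tx=np.array([np.cos(p),np.sin(p)])
    if deg<=90: c=.1*e-.005*n+ov*a
    else: c=(.1-ov+.007*min(1,(deg-90)/60))*e-.005*n
    c=c-half*tx+push*n+[0,.07]
    return pose(c[0],c[1],phi)
def load():
    d=np.load("cmd.npy");return d[:3],Ro.from_quat(d[3:])
def rows(targets,cl=255,save=True):
    P,R=load();out=[]
    for q,S in targets:
        s=np.round(R.inv().apply(q-P)*100,2);w=np.round((R.inv()*S).as_rotvec(degrees=True),1)
        if abs(s).max()>4.17 or np.linalg.norm(s)>4.17 or np.linalg.norm(w)>7.16: print("BIG",s,w)
        P=P+R.apply(s/100);R=R*Ro.from_rotvec(w,degrees=True);out.append([*s,*w,cl])
    if save: np.save("cmd.npy",np.r_[P,R.as_quat()])
    for i in range(0,len(out),5): print(", ".join(f"{v:g}" for r in out[i:i+5] for v in r))
def line(T,n):
    P,R=load();s=Slerp([0,1],Ro.concatenate([R,T[1]]))
    return [(P+(T[0]-P)*k/n,s(k/n)) for k in range(1,n+1)]
def st():
    from plant import r
    s=r.read_state();P,R=load();M=Ro.from_euler("xyz",s["orientation"],degrees=True)
    t=s["eef_pos"]+L*M.as_matrix()[:,2]-o
    print("t",s["clock"],"tip",np.round([t@X,t@Y,t[2]],4),"err mm",np.round((s["eef_pos"]-P)*1e3,1),"rot",np.round((R.inv()*M).as_rotvec(degrees=True),1),"F jig",np.round([s["wrist_force"]@X,s["wrist_force"]@Y,s["wrist_force"][2]],1),"w",round(s["width"],4),"j",np.round(s["joints"],0))
E
python3 - <<'E'
from p import *
from h import plane
R=np.c_[X,Y,Z]
for n,q,z in(("sd1",(140,210),.01),("sd2",(161,250),.01),("loupe",(163,261),.02)): print(n,(R.T@(plane("scene",q,z)-o)).round(3))
np.save("cmd.npy",np.r_[.65,0,.405,Ro.from_euler("xyz",[180,0,90],degrees=True).as_quat()])
T=pose(-.19,.20,50);print(T[0])
rows(line(T,15))
E
```

```text
sd1 [-0.392 -0.041  0.01 ]
sd2 [-0.27  -0.166  0.01 ]
loupe [-0.244 -0.204  0.02 ]
[ 0.38819595 -0.43028677  0.32212965]
-2.87, -1.75, 0.55, -0.8, 3.3, 1.6, 255, -2.94, -1.67, 0.36, -0.7, 3.2, 1.6, 255, -3, -1.59, 0.18, -0.8, 3.3, 1.7, 255, -3.06, -1.5, -0.02, -0.7, 3.3, 1.6, 255, -3.09, -1.41, -0.22, -0.8, 3.3, 1.6, 255
-3.1, -1.33, -0.41, -0.7, 3.2, 1.6, 255, -3.12, -1.23, -0.6, -0.8, 3.3, 1.7, 255, -3.11, -1.13, -0.8, -0.8, 3.3, 1.6, 255, -3.08, -1.03, -0.99, -0.7, 3.3, 1.6, 255, -3.06, -0.93, -1.18, -0.8, 3.2, 1.6, 255
-3, -0.82, -1.37, -0.7, 3.3, 1.7, 255, -2.95, -0.73, -1.54, -0.8, 3.3, 1.6, 255, -2.87, -0.61, -1.72, -0.7, 3.3, 1.6, 255, -2.78, -0.52, -1.89, -0.8, 3.2, 1.6, 255, -2.69, -0.41, -2.05, -0.8, 3.3, 1.7, 255
```

Request:
play_rows --moves '[-2.87, -1.75, 0.55, -0.8, 3.3, 1.6, 255, -2.94, -1.67, 0.36, -0.7, 3.2, 1.6, 255, -3, -1.59, 0.18, -0.8, 3.3, 1.7, 255, -3.06, -1.5, -0.02, -0.7, 3.3, 1.6, 255, -3.09, -1.41, -0.22, -0.8, 3.3, 1.6, 255]'

```text
clock: 0.57
eef_pos: [0.5617, -0.1444, 0.3766]
orientation: [177.3, -16.8, 82.2]
wrist_force: [1.5, -1.1, -0.3]
width: 0.0672
gripper_force: 0.0
```

Request:
play_rows --moves '[-3.1, -1.33, -0.41, -0.7, 3.2, 1.6, 255, -3.12, -1.23, -0.6, -0.8, 3.3, 1.7, 255, -3.11, -1.13, -0.8, -0.8, 3.3, 1.6, 255, -3.08, -1.03, -0.99, -0.7, 3.3, 1.6, 255, -3.06, -0.93, -1.18, -0.8, 3.2, 1.6, 255]'

```text
clock: 0.98
eef_pos: [0.4742, -0.288, 0.3491]
orientation: [176.9, -33.5, 74.2]
wrist_force: [0.4, -1.1, 0.2]
width: 0.0336
gripper_force: 0.0
```

Request:
play_rows --moves '[-3, -0.82, -1.37, -0.7, 3.3, 1.7, 255, -2.95, -0.73, -1.54, -0.8, 3.3, 1.6, 255, -2.87, -0.61, -1.72, -0.7, 3.3, 1.6, 255, -2.78, -0.52, -1.89, -0.8, 3.2, 1.6, 255, -2.69, -0.41, -2.05, -0.8, 3.3, 1.7, 255]'

```text
clock: 1.4
eef_pos: [0.387, -0.4316, 0.3214]
orientation: [-179.9, -50.1, 63.8]
wrist_force: [0.6, 0.2, 0.8]
width: 0.0025
gripper_force: 0.0
```

Run:
```python
from p import *
st()
rows(line(pose(-.15,.06,50),5))
rows(line(contact(5,push=-.010),5))
```

```text
t 1.4 tip [-0.1914  0.0002  0.1997] err mm [-1.2 -1.2 -0.7] rot [-0.1  0.2  0.1] F jig [ 0.4 -0.4  0.8] w 0.0025 j [-60.   8. 105.  40.  98. -40.]
-1.63, -0, 2.41, 0, 0, -0, 255, -1.63, -0, 2.42, 0, 0, -0, 255, -1.63, -0, 2.41, 0, 0, -0, 255, -1.63, -0.01, 2.41, 0, 0, -0, 255, -1.63, 0, 2.41, 0, 0, -0, 255
0.49, -0, 0.94, 0, 0, -0, 255, 0.49, -0, 0.95, 0, 0, -0, 255, 0.49, -0, 0.94, 0, 0, -0, 255, 0.49, -0, 0.95, 0, 0, -0, 255, 0.49, -0, 0.94, 0, 0, -0, 255
```

Request:
play_rows --moves '[-1.63, 0, 2.41, 0, 0, 0, 255, -1.63, 0, 2.42, 0, 0, 0, 255, -1.63, 0, 2.41, 0, 0, 0, 255, -1.63, -0.01, 2.41, 0, 0, 0, 255, -1.63, 0, 2.41, 0, 0, 0, 255]'

```text
clock: 1.82
eef_pos: [0.4055, -0.3941, 0.1804]
orientation: [-180.0, -50.0, 63.8]
wrist_force: [-0.3, -0.6, -0.7]
width: 0.0002
gripper_force: 0.0
```

Request:
play_rows --moves '[0.49, 0, 0.94, 0, 0, 0, 255, 0.49, 0, 0.95, 0, 0, 0, 255, 0.49, 0, 0.94, 0, 0, 0, 255, 0.49, 0, 0.95, 0, 0, 0, 255, 0.49, 0, 0.94, 0, 0, 0, 255]'

```text
clock: 2.23
eef_pos: [0.4296, -0.3474, 0.1721]
orientation: [179.7, -49.9, 64.1]
wrist_force: [-0.4, 0.2, 0.6]
width: 0.0005
gripper_force: 0.0
```

Run:
```python
from p import *
st()
from plant import r
import cv2
a=r.capture("scene")["color"][150:280,190:350];b=r.capture("side")["color"][110:220,290:410]
cv2.imwrite("pics/f.png",np.hstack([cv2.resize(a,(400,325)),cv2.resize(b,(355,325))]))
```

```text
t 2.2333 tip [-0.0976 -0.0013  0.0497] err mm [1.  0.3 1.5] rot [-0.1 -0.1 -0.1] F jig [0.1 0.4 0.6] w 0.0005 j [-52.  16. 113.  44.  81. -45.]
```

View pics/f.png

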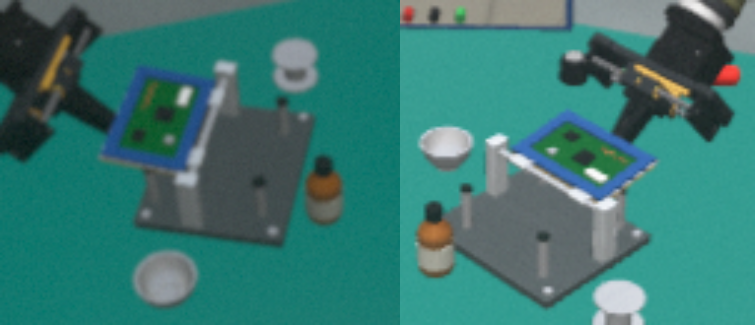

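The closed fingertips (left at (105,120), right at (628,125)) sit under the middle of the free edge, and nothing has been disturbed. Starting the push.

Run:
```python
from p import *
rows([contact(5,push=-.006),contact(5,push=-.003),contact(5),contact(8),contact(11)])
rows([contact(d) for d in(14,17,20,23,26)])
```

```text
0.32, -0, -0.23, 0, 0, -0, 255, 0.25, -0, -0.17, 0, 0, -0, 255, 0.25, -0, -0.17, 0, 0, -0, 255, 0.42, -0, -0.31, 0, 0, -0, 255, 0.44, -0, -0.29, 0, 0, -0, 255
0.45, -0, -0.27, 0, 0, -0, 255, 0.46, -0, -0.24, 0, 0, -0, 255, 0.48, -0, -0.21, 0, 0, -0, 255, 0.49, -0, -0.2, 0, 0, -0, 255, 0.5, -0, -0.16, 0, 0, -0, 255
```

Request:
play_rows --moves '[0.32, 0, -0.23, 0, 0, 0, 255, 0.25, 0, -0.17, 0, 0, 0, 255, 0.25, 0, -0.17, 0, 0, 0, 255, 0.42, 0, -0.31, 0, 0, 0, 255, 0.44, 0, -0.29, 0, 0, 0, 255]'

```text
clock: 2.75
eef_pos: [0.4291, -0.3466, 0.191]
orientation: [-180.0, -49.9, 63.8]
wrist_force: [0.1, -1.4, -1.5]
width: 0.0006
gripper_force: 1.1
```

Request:
play_rows --moves '[0.45, 0, -0.27, 0, 0, 0, 255, 0.46, 0, -0.24, 0, 0, 0, 255, 0.48, 0, -0.21, 0, 0, 0, 255, 0.49, 0, -0.2, 0, 0, 0, 255, 0.5, 0, -0.16, 0, 0, 0, 255]'

```text
clock: 3.17
eef_pos: [0.4325, -0.3399, 0.2165]
orientation: [180.0, -50.0, 63.9]
wrist_force: [0.9, -2.5, -2.1]
width: 0.0009
gripper_force: 1.4
```

Run:
```python
from p import *
st()
from plant import r
import cv2
a=r.capture("scene")["color"][150:280,190:350];b=r.capture("side")["color"][110:220,290:410]
cv2.imwrite("pics/g.png",np.hstack([cv2.resize(a,(400,325)),cv2.resize(b,(355,325))]))
rows([contact(d) for d in(29,32,35,38,41)])
rows([contact(d) for d in(44,47,50,53,56)])
```

```text
t 3.1667 tip [-0.0894 -0.0003  0.0943] err mm [ 0.  -0.1  0.4] rot [-0. -0. -0.] F jig [-1.9 -1.9 -2.1] w 0.0009 j [-51.  11. 113.  44.  84. -42.]
0.81, -0, -0.15, 0, -1, -0, 255, 1.45, -0.01, -0.15, 0, -3, -0, 255, 1.44, 0, -0.15, 0, -3, -0, 255, 1.44, 0, -0.15, 0, -3, -0.1, 255, 1.44, 0, -0.15, 0, -3, 0, 255
1.45, 0.01, -0.15, 0, -3, 0, 255, 1.44, -0, -0.15, 0, -3, 0, 255, 1.44, -0, -0.15, 0, -3, 0, 255, 1.45, -0, -0.15, 0, -3, 0, 255, 1.44, -0, -0.15, 0, -3, 0, 255
```

View pics/g.png

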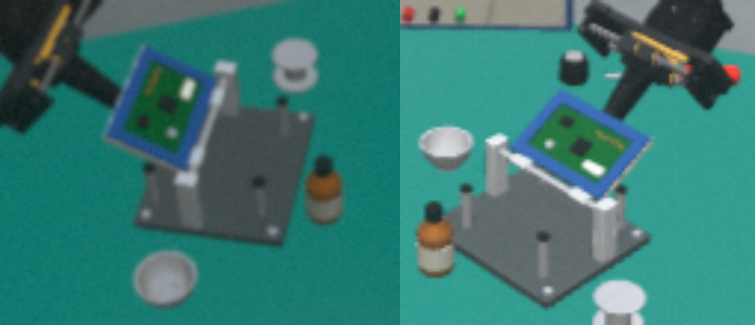

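The carrier is rising on the fingertips at about 3 N, with the free edge's corner now at (150,50) in the left view. Continuing.

Request:
play_rows --moves '[0.81, 0, -0.15, 0, -1, 0, 255, 1.45, -0.01, -0.15, 0, -3, 0, 255, 1.44, 0, -0.15, 0, -3, 0, 255, 1.44, 0, -0.15, 0, -3, -0.1, 255, 1.44, 0, -0.15, 0, -3, 0, 255]'

```text
clock: 3.68
eef_pos: [0.4502, -0.3024, 0.2681]
orientation: [180.0, -36.8, 64.0]
wrist_force: [-0.7, -0.2, -2.8]
width: 0.0005
gripper_force: 1.1
```

Request:
play_rows --moves '[1.45, 0.01, -0.15, 0, -3, 0, 255, 1.44, 0, -0.15, 0, -3, 0, 255, 1.44, 0, -0.15, 0, -3, 0, 255, 1.45, 0, -0.15, 0, -3, 0, 255, 1.44, 0, -0.15, 0, -3, 0, 255]'

```text
clock: 4.1
eef_pos: [0.4757, -0.2502, 0.3117]
orientation: [180.0, -21.8, 64.0]
wrist_force: [-1.4, -1.0, -1.7]
width: 0.0004
gripper_force: 1.0
```

Run:
```python
from p import *
st()
rows([contact(d) for d in(59,62,65,68,71)])
rows([contact(d) for d in(74,77,80,83,86)])
rows([contact(d) for d in(89,92,95,98,101)])
```

```text
t 4.1 tip [-0.0648  0.0003  0.1353] err mm [-0.1  0.8  0.3] rot [ 0.  -0.2  0. ] F jig [-1.5  0.8 -1.7] w 0.0004 j [-37.  -2. 114.  22.  74. -19.]
1.44, 0, -0.15, 0, -3, 0, 255, 1.44, 0, -0.15, 0.1, -3, 0, 255, 1.45, 0, -0.15, -0, -3, 0, 255, 1.44, 0, -0.15, -0, -3, 0, 255, 1.44, 0, -0.15, -0, -3, 0, 255
1.45, 0, -0.15, -0, -3, 0, 255, 1.44, 0.01, -0.15, -0, -3, 0, 255, 0.82, -0, -0.13, -0, -1, 0, 255, 0.51, -0, -0.1, -0, 0, 0, 255, 0.52, -0, -0.08, -0, 0, 0, 255
0.52, -0, -0.05, -0, 0, 0, 255, 0.49, -0, -0.05, -0, 0, 0, 255, 0.46, -0, -0.03, -0, 0, 0, 255, 0.47, -0, -0.01, -0, 0, 0, 255, 0.47, -0, 0.02, -0, 0, 0, 255
```

Request:
play_rows --moves '[1.44, 0, -0.15, 0, -3, 0, 255, 1.44, 0, -0.15, 0.1, -3, 0, 255, 1.45, 0, -0.15, 0, -3, 0, 255, 1.44, 0, -0.15, 0, -3, 0, 255, 1.44, 0, -0.15, 0, -3, 0, 255]'

```text
clock: 4.52
eef_pos: [0.5052, -0.1899, 0.3388]
orientation: [-180.0, -6.8, 64.0]
wrist_force: [-0.5, -2.8, -1.4]
width: 0.0008
gripper_force: 0.9
```

Request:
play_rows --moves '[1.45, 0, -0.15, 0, -3, 0, 255, 1.44, 0.01, -0.15, 0, -3, 0, 255, 0.82, 0, -0.13, 0, -1, 0, 255, 0.51, 0, -0.1, 0, 0, 0, 255, 0.52, 0, -0.08, 0, 0, 0, 255]'

```text
clock: 4.93
eef_pos: [0.5259, -0.1481, 0.3475]
orientation: [-179.9, -0.0, 64.0]
wrist_force: [-0.9, -1.6, 1.4]
width: 0.001
gripper_force: 1.0
```

Request:
play_rows --moves '[0.52, 0, -0.05, 0, 0, 0, 255, 0.49, 0, -0.05, 0, 0, 0, 255, 0.46, 0, -0.03, 0, 0, 0, 255, 0.47, 0, -0.01, 0, 0, 0, 255, 0.47, 0, 0.02, 0, 0, 0, 255]'

```text
clock: 5.35
eef_pos: [0.5365, -0.1268, 0.348]
orientation: [-179.9, 0.0, 64.0]
wrist_force: [0.4, -2.4, -0.3]
width: 0.0004
gripper_force: 0.9
```

Run:
```python
from p import *
st()
from plant import r
import cv2
a=r.capture("scene")["color"][130:280,190:350];b=r.capture("side")["color"][90:220,290:410]
cv2.imwrite("pics/h.png",np.hstack([cv2.resize(a,(400,375)),cv2.resize(b,(346,375))]))
rows([contact(d) for d in(104,107,110,113,116)])
rows([contact(d) for d in(119,122,125,128,131)])
```

```text
t 5.35 tip [0.0022 0.0002 0.158 ] err mm [ 0.   0.1 -0.6] rot [ 0. -0.  0.] F jig [-2.  -1.4 -0.3] w 0.0004 j [-19.  -3. 110.  -0.  73.   7.]
0.47, -0, 0.04, -0, 0, 0, 255, 0.47, -0, 0.07, -0, 0, 0, 255, 0.47, -0, 0.09, -0, 0, 0, 255, 0.46, 0, 0.12, -0, 0, 0, 255, 0.46, 0, 0.14, -0, 0, 0, 255
0.45, 0, 0.16, -0, 0, 0, 255, 0.45, 0, 0.19, -0, 0, 0, 255, 0.43, 0, 0.22, -0, 0, 0, 255, 0.43, 0, 0.24, -0, 0, 0, 255, 0.41, 0, 0.26, -0, 0, 0, 255
```

View pics/h.png

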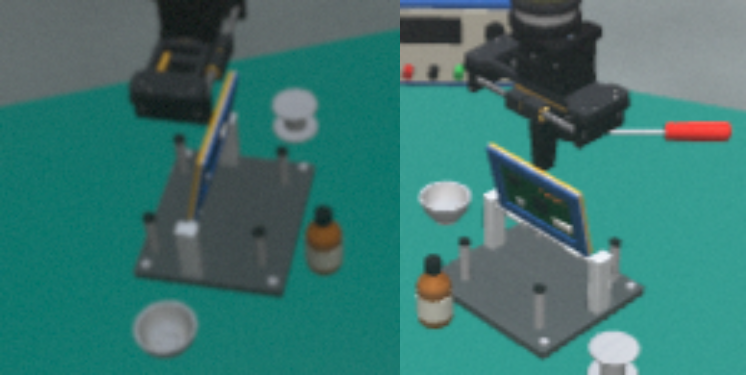

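The carrier now stands just past upright (edge from (232,75) to (190,215) in the left view), with the fingertips on its yellow side. Continuing over.

Request:
play_rows --moves '[0.47, 0, 0.04, 0, 0, 0, 255, 0.47, 0, 0.07, 0, 0, 0, 255, 0.47, 0, 0.09, 0, 0, 0, 255, 0.46, 0, 0.12, 0, 0, 0, 255, 0.46, 0, 0.14, 0, 0, 0, 255]'

```text
clock: 5.87
eef_pos: [0.5469, -0.1056, 0.3437]
orientation: [-180.0, 0.0, 64.0]
wrist_force: [-1.2, -1.7, -0.1]
width: 0.0004
gripper_force: 0.8
```

Request:
play_rows --moves '[0.45, 0, 0.16, 0, 0, 0, 255, 0.45, 0, 0.19, 0, 0, 0, 255, 0.43, 0, 0.22, 0, 0, 0, 255, 0.43, 0, 0.24, 0, 0, 0, 255, 0.41, 0, 0.26, 0, 0, 0, 255]'

```text
clock: 6.28
eef_pos: [0.5564, -0.0861, 0.3329]
orientation: [-180.0, 0.0, 64.0]
wrist_force: [-0.6, -1.2, 0.8]
width: 0.0001
gripper_force: 0.6
```

Run:
```python
from p import *
st()
rows([contact(d) for d in(134,137,140,143,146)])
rows([contact(d) for d in(149,152,155,158,160.5)])
rows([contact(d) for d in(163,165,167,169,171)])
```

```text
t 6.2833 tip [4.750e-02 1.000e-04 1.429e-01] err mm [ 0.2  0.4 -0.4] rot [-0.  0. -0.] F jig [-1.4  0.   0.8] w 0.0001 j [-14.  -1. 110.  -0.  71.  12.]
0.4, 0, 0.28, -0, 0, 0, 255, 0.39, 0, 0.31, -0, 0, 0, 255, 0.37, 0, 0.32, -0, 0, 0, 255, 0.35, 0.01, 0.35, -0, 0, 0, 255, 0.34, -0, 0.37, -0, 0, 0, 255
0.32, -0, 0.38, -0, 0, 0, 255, 0.27, -0, 0.42, -0, 0, 0, 255, 0.25, -0, 0.43, -0, 0, 0, 255, 0.22, -0, 0.45, -0, 0, 0, 255, 0.17, -0, 0.37, -0, 0, 0, 255
0.15, -0, 0.39, -0, 0, 0, 255, 0.11, -0, 0.32, -0, 0, 0, 255, 0.09, -0, 0.31, -0, 0, 0, 255, 0.09, -0, 0.32, -0, 0, 0, 255, 0.08, -0, 0.33, -0, 0, 0, 255
```

Request:
play_rows --moves '[0.4, 0, 0.28, 0, 0, 0, 255, 0.39, 0, 0.31, 0, 0, 0, 255, 0.37, 0, 0.32, 0, 0, 0, 255, 0.35, 0.01, 0.35, 0, 0, 0, 255, 0.34, 0, 0.37, 0, 0, 0, 255]'

```text
clock: 6.7
eef_pos: [0.5645, -0.0696, 0.3164]
orientation: [-180.0, 0.0, 64.0]
wrist_force: [-0.3, -1.2, 0.8]
width: 0.0003
gripper_force: 0.6
```

Request:
play_rows --moves '[0.32, 0, 0.38, 0, 0, 0, 255, 0.27, 0, 0.42, 0, 0, 0, 255, 0.25, 0, 0.43, 0, 0, 0, 255, 0.22, 0, 0.45, 0, 0, 0, 255, 0.17, 0, 0.37, 0, 0, 0, 255]'

```text
clock: 7.12
eef_pos: [0.5698, -0.0586, 0.2957]
orientation: [-180.0, 0.0, 64.0]
wrist_force: [0.1, -1.0, 0.6]
width: 0.0006
gripper_force: 0.5
```

Request:
play_rows --moves '[0.15, 0, 0.39, 0, 0, 0, 255, 0.11, 0, 0.32, 0, 0, 0, 255, 0.09, 0, 0.31, 0, 0, 0, 255, 0.09, 0, 0.32, 0, 0, 0, 255, 0.08, 0, 0.33, 0, 0, 0, 255]'

```text
clock: 7.53
eef_pos: [0.572, -0.0541, 0.2793]
orientation: [-180.0, 0.0, 64.0]
wrist_force: [0.3, -0.8, 1.0]
width: 0.0004
gripper_force: 0.5
```

Run:
```python
from p import *
st()
rows([contact(d) for d in(173,174.5,176,177,178)])
```

```text
t 7.5333 tip [0.0831 0.0001 0.0893] err mm [ 0.   0.  -0.5] rot [-0.  0.  0.] F jig [-0.6 -0.6  1. ] w 0.0004 j [-11.   4. 110.  -0.  66.  15.]
0.06, -0, 0.32, -0, 0, 0, 255, 0.04, -0, 0.25, -0, 0, 0, 255, 0.03, 0, 0.25, -0, 0, 0, 255, 0.02, 0, 0.16, -0, 0, 0, 255, 0.02, 0, 0.17, -0, 0, 0, 255
```

Request:
play_rows --moves '[0.06, 0, 0.32, 0, 0, 0, 255, 0.04, 0, 0.25, 0, 0, 0, 255, 0.03, 0, 0.25, 0, 0, 0, 255, 0.02, 0, 0.16, 0, 0, 0, 255, 0.02, 0, 0.17, 0, 0, 0, 255]'

```text
clock: 7.95
eef_pos: [0.5727, -0.0526, 0.2679]
orientation: [-180.0, 0.0, 64.0]
wrist_force: [-0.5, -0.5, 1.0]
width: 0.0005
gripper_force: 0.5
```

Run:
```python
from p import *
st()
from plant import r
import cv2
a=r.capture("scene")["color"][130:280,190:350];b=r.capture("side")["color"][90:220,290:410]
cv2.imwrite("pics/i.png",np.hstack([cv2.resize(a,(400,375)),cv2.resize(b,(346,375))]))
```

```text
t 7.95 tip [0.0847 0.0001 0.0779] err mm [ 0.  -0.  -0.4] rot [0. 0. 0.] F jig [-0.7  0.2  1. ] w 0.0005 j [-11.   5. 111.  -0.  64.  15.]
```

View pics/i.png

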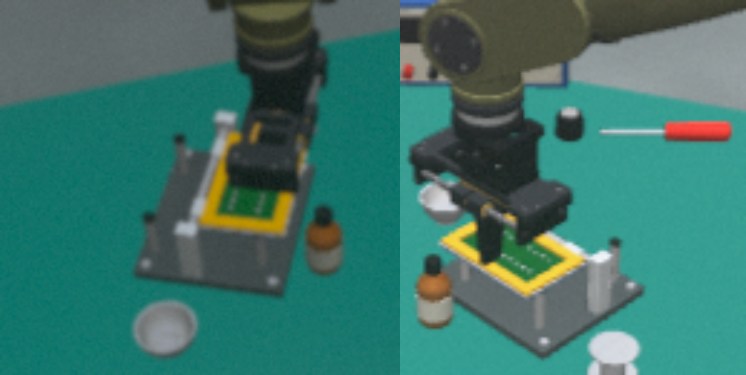

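The carrier lies yellow face up and nearly flat, with the fingertip on the outer bar (right view, (490,260)). Now pressing down in small steps.

Request:
play_rows --moves '[0, 0, 0.1, 0, 0, 0, 255, 0, 0, 0.1, 0, 0, 0, 255, 0, 0, 0, 0, 0, 0, 255]'

```text
clock: 8.3
eef_pos: [0.5727, -0.0525, 0.2659]
orientation: [-180.0, -0.0, 64.0]
wrist_force: [-0.2, 0.4, -0.5]
width: 0.0004
gripper_force: 0.0
```

Request:
play_rows --moves '[0, 0, 0.08, 0, 0, 0, 255, 0, 0, 0, 0, 0, 0, 255]'

```text
clock: 8.47
eef_pos: [0.5727, -0.0526, 0.2653]
orientation: [-180.0, 0.0, 64.0]
wrist_force: [-0.4, 1.7, 1.3]
width: 0.0001
gripper_force: 0.7
```

Request:
play_rows --moves '[0, 0, 0.05, 0, 0, 0, 255, 0, 0, 0, 0, 0, 0, 255]'

```text
clock: 8.63
eef_pos: [0.5728, -0.0526, 0.2653]
orientation: [-180.0, 0.0, 64.0]
wrist_force: [-2.0, 1.1, 4.4]
width: 0.0005
gripper_force: 2.3
```

Request:
play_rows --moves '[0, 0, 0.04, 0, 0, 0, 255, 0, 0, 0, 0, 0, 0, 255]'

```text
clock: 8.8
eef_pos: [0.5728, -0.0526, 0.2653]
orientation: [-180.0, 0.0, 64.0]
wrist_force: [-3.9, 0.9, 6.3]
width: 0.0005
gripper_force: 3.3
```

The tip has stopped at z ≈ 75 mm while the force rises to about 6 N, so the carrier is on the hard stop. Backing off straight up.

Request:
play_rows --moves '[0, 0, -0.1, 0, 0, 0, 255, 0, 0, -0.2, 0, 0, 0, 255, 0, 0, -1, 0, 0, 0, 255, 0, 0, -3, 0, 0, 0, 255, 0, 0, -4, 0, 0, 0, 255]'

```text
clock: 9.22
eef_pos: [0.5715, -0.0525, 0.3444]
orientation: [-179.5, 0.1, 64.0]
wrist_force: [1.0, -0.1, 0.4]
width: 0.0006
gripper_force: 0.0
```

Request:
play_rows --moves '[3, 0, -3, 0, 0, 0, 255, 4, 0, 0, 0, 0, 0, 255, 4, 0, 0, 0, 0, 0, 255, 3, 0, 0, 0, 0, 0, 255, 0, 0, 0, 0, 0, 0, 255]'

```text
clock: 9.63
eef_pos: [0.6351, 0.0767, 0.3776]
orientation: [180.0, -0.1, 64.3]
wrist_force: [-0.8, -0.4, 0.6]
width: 0.0003
gripper_force: 0.0
```

Run:
```python
from p import *
from plant import r
import cv2
a=r.capture("scene")["color"][130:280,130:350];b=r.capture("side")["color"][90:220,290:410]
cv2.imwrite("pics/j.png",np.hstack([cv2.resize(a,(450,307)),cv2.resize(b,(283,307))]))
print(r.read_state()["wrist_force"])
```

```text
[-0.12323991 -0.70670218 -0.15342027]
```

View pics/j.png

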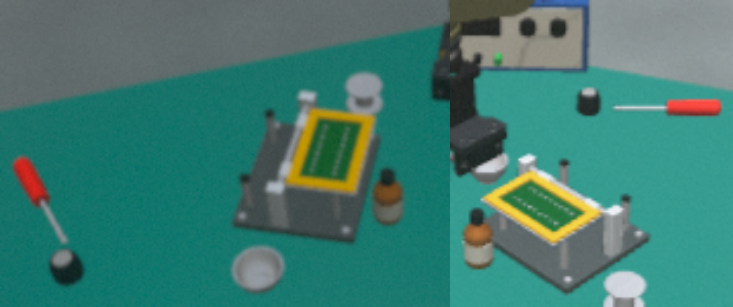

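The carrier lies flat, yellow face up ((330,150) in the left view), the arm is clear, and the bystanders in view (spool, cup, bottle, screwdriver, loupe) stand where they were.

```bash
python3 -c "
from plant import r
print(r.hand_in())"
```

```text
the job is handed in; nothing more can be done
None
```

I turned the carrier over using fingertip pushes only. It now lies flat against its hard stop, yellow face up. The final press was about 6–7 N, the arm was clear of everything, and the job was handed in at about 9.7 s.

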